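# Lock the orange spark trap into its extraction pot

### The arm

A 7-joint arm with a two-finger parallel gripper is mounted at the origin on the work surface. World frame = base frame: x ahead of the robot, y to its left, z up, the work surface at z = 0. Lengths are in mm, angles in rad, forces in N, time in s.
With the tool pointing down it reaches from about 425 to 925 mm from the base axis. Payload 6.8 kg.
Tool frame: the origin (TCP) lies between the finger pads; the fingertips stand 14 mm ahead of it and the grasp point (between the pads) lies 5 mm behind it (manip.tips_ahead is the distance from the TCP to the fingertips, in mm); y points along the fingers, x is the direction in which the jaws open and shut, and the axes are right-handed (so a half turn about y gives the same grasp; the last joint's range is limited). The gripper opens to 85 mm and grips with 20 to 120 N. Pads are 22 mm wide; open, the fingers measure 114 mm over their backs; the gripper's body (76 mm by 85 mm) begins 54 mm behind the grasp point. The pads swing forward as they close: fully open they stand 13 mm farther back than shut.
Start: joints at [-1.246, 0.477, 0.022, 1.555, -0.011, 1.109, -0.083], TCP at [283.103, 612.78, 245.308] pointing down, gripper open.
Joint ranges: [-2.96, 2.96], [-0.34, 2.1], [-1.41, 1.46], [0.24, 2.44], [-1.37, 4.51], [0.17, 1.92], [-2.96, 2.96]. Speed limits (rad/s): [2.39, 2.39, 3.14, 3.14, 3.14, 3.14, 3.14].

### API

Orientations are given as a unit quaternion [x, y, z, w].
In Python, from rig import manip gives the robot as it stands.
- The arm moves only by the tool send_rows, never from a script. Its argument "moves" is a list of rows, each an object with "travel": the shift along the world's x, y, z in m, a list of three; "turn": the turn about the world's z in degrees. In form: [{"travel": [tx, ty, tz], "turn": turn}, ...]. A call has 1 to 12 rows; each row is the pose to reach, as a shift and turn from the pose commanded when the call began; what a row does not reach only later rows make up. A row lasts 1/10 s, in which the tool goes at most 50 mm and 8.59 degrees, less where a joint would pass 70% of its speed; a pose out of reach is approached as far as the arm can. A call with a gripper value outside its range is refused whole. "jaw" is the finger opening in m, from 0 to 0.0854, set as the call begins (left out, the last holds). The fingers move at their own pace and stop on an object; "grip_force" is the grip in N (left out, the last holds). Time passes only in rows, so rows that repeat a pose let the fingers close. It gives the time, the measured TCP pose, the force and the opening at its end, in the units of the state.
- manip.get_state(): the state, without advancing time (a new reading comes with each control period).
- manip.read_camera(name): name is "scene" or "top" or "wrist"; returns a dict with "color" (480x640x3 uint8, red, green, blue), "range_z" (480x640 float32, mm along the optical axis (not along the pixel's ray), 0 where there is no reading), "intrinsics" (3x3 intrinsics, pixels), "camera_from_world" (4x4, takes a point from world to camera coordinates). Camera axes: x right, y down, z forward; pixel columns grow to the right and rows downward; lengths in mm; the calibration is good to about 2 mm. The wrist camera is an equidistant fisheye: a pixel r from the principal point sees the ray r / f radians off the axis. A picture is of the moment at which its call begins.
- manip.sign_off(): hands the job in, once; it reports no verdict.
The state is a dict: "time": time; "joint_positions": joint angles; "qvel": joint speeds; "tau": joint torques, N m; "eef_pos": TCP position; "eef_rot": TCP orientation; "wrist_force": force on the tool from outside, world axes, zero at the start; "torque": the same for the moment, N m; "gripper_width": finger opening in mm.
Only numpy, scipy, OpenCV 4.12 (cv2) and the standard library are available. Lean on these libraries where they do the work, as an engineer would, in place of code of your own. Each camera call takes 0.05 s, during which the arm holds its last target. There are 200 camera calls.

### The job

The orange spark trap has been dropped back into its fume-extraction pot but still stands proud on its spring. Push it down against the spring, give it a quarter turn clockwise (seen from above) so that its handle bar lines up with the white rim marks, and let it rise and stay locked in there, upright. Leave the green and blue traps as they are.

Things in the scene. Friction and masses are not known exactly. Their poses are not given: they have to be found in the camera images.
- orange_handle (a point): Handle bar of the loose orange trap (0.25 kg): 60 mm long (x), 16 wide (y), 36 tall, upright on a round lid 80 mm across. The point is on the trap's axis, 20 mm above the lid's top face, 16 below the bar's top; z up. Grip it across the 16 mm, fingertips just above the lid. Start: bar in line with the red marks (10 degrees and 5 mm of play), point 138 mm above the pot's origin, lid 17 mm above the rim
- orange_pot: Fixed grey pot, orange band, 116 mm wide, 95 high; origin under its centre, z up. Rim marks: red at +-x (open), white at +-y (locked). Push the trap 13 to 17 mm down (16 is good; 6 to 11 N), hold it down, turn 90 degrees clockwise seen from above (+-15 will do), ease up: it rises to lock, point 130 mm above the origin. It cannot turn the other way; let go too early it does not lock
- green_handle_end (a point): Middle of one end of the green trap's handle bar (60 x 16 mm, 36 mm tall, on a round lid 80 mm across, all green), half-way up. The trap stands unlocked in its own pot with a green band, waiting to be cleaned. Bystander.
- blue_handle_end (a point): Middle of one end of the blue trap's handle bar (60 x 16 mm, 36 mm tall, on a round lid 80 mm across, all blue), half-way up. The trap is already locked in its own pot with a blue band. Bystander.

How it is judged:
By the outcome, as a careful person would: the job done as asked, in the order asked, and still so for the second after the job is handed in, with the robot touching nothing.
It also fails if it takes over 38 s, if anything falls off the work surface, if the arm or the gripper's body presses on something with over 40 N, if the wrist force passes 120 N, or if a joint passes its speed limit or range.

## Working session

There is one attempt and no reset: what is moved stays moved. The work goes in short steps, Python scripts to look and compute and a tool call to move; the robot and the scene stay as the last step left them, time stands still between calls to the robot, and variables do not carry over. Pictures are saved under pics/ and viewed, about 8 in all and at most 12, crops included, and the job is handed in when it is done.

Besides the shell and the picture viewer there is one more tool, called after ">>>" as name([rows], argument=value, ...), one row to a line, values as JSON. send_rows: Moves the arm, as the interface text tells. Its arguments: {"type":"object","properties":{"moves":{"type":"array"},"jaw":{"type":"number"},"grip_force":{"type":"number"}},"required":["moves"]}

```bash
mkdir -p pics; cat > h.py <<'E'
import numpy as np, cv2
from rig import manip
def grab(n,name):
    c=manip.read_camera(n); cv2.imwrite(f'pics/{name}.png',c['color'][:,:,::-1]); return c
def cloud(c):
    K=c['intrinsics'];z=c['range_z'];v,u=np.mgrid[0:480,0:640]
    P=np.stack([(u-K[0,2])/K[0,0]*z,(v-K[1,2])/K[1,1]*z,z,np.ones_like(z)],-1)
    return (P@np.linalg.inv(c['camera_from_world']).T)[...,:3]
E
python3 - <<'E'
from h import *
s=manip.get_state();print(s)
t=grab('top','t1');c=grab('scene','s1')
np.savez('d.npz',tc=t['color'],tp=cloud(t),sc=c['color'],sp=cloud(c))
im=np.vstack([t['color'],c['color']])[:,:,::-1]
cv2.imwrite('pics/both.png',cv2.resize(im,(400,600)))
print(t['camera_from_world'],c['camera_from_world'],t['intrinsics'])
E
```

```text
{'time': 0.0, 'joint_positions': array([-1.24609593,  0.47782847,  0.02234387,  1.5564571 , -0.01148181,
        1.10933522, -0.08308521]), 'qvel': array([ 0.00055345, -0.00069592, -0.00038162, -0.00011694, -0.00053382,
        0.0003686 , -0.00078522]), 'tau': array([-6.29114438e-04, -5.96469712e+01,  1.60775509e+00, -2.81186771e+01,
        1.24128975e-02,  9.60742473e-03,  1.05798583e-05]), 'eef_pos': array([282.88081922, 612.22390439, 244.30439965]), 'eef_rot': array([ 0.59609641,  0.38045954, -0.38152593, -0.59527941]), 'wrist_force': array([ 0.16644041, -0.31705499,  0.03615906]), 'torque': array([ 0.04438836, -0.05288423,  0.0254387 ]), 'gripper_width': 85.89765369523222}
[[-1.13015901e-02 -9.99665749e-01 -2.32521800e-02  2.54613867e+01]
 [-9.92489205e-01  1.40470779e-02 -1.21523077e-01  5.85713790e+02]
 [ 1.21809083e-01  2.17041336e-02 -9.92316219e-01  9.47749018e+02]
 [ 0.00000000e+00  0.00000000e+00  0.00000000e+00  1.00000000e+00]] [[-5.54743920e-01  8.31983327e-01 -7.93265981e-03  3.41309977e+02]
 [ 7.28653333e-01  4.81199564e-01 -4.87351310e-01 -3.91268030e+02]
 [-4.01650972e-01 -2.76135336e-01 -8.73169957e-01  1.26349247e+03]
 [ 0.00000000e+00  0.00000000e+00  0.00000000e+00  1.00000000e+00]] [[596.32866973   0.         311.58021239]
 [  0.         596.32866973 242.713662  ]
 [  0.           0.           1.        ]]
```

View pics/t1.png

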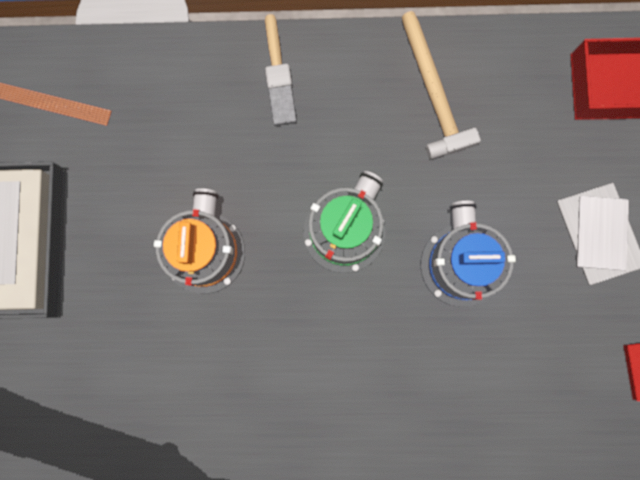

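View pics/s1.png

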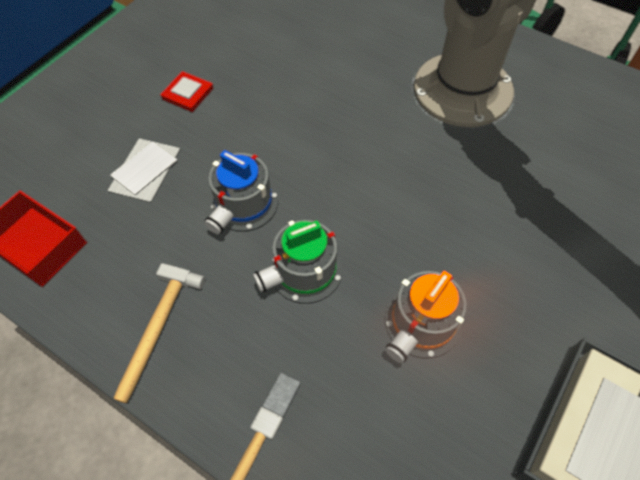

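The top view shows the orange trap at about (188,245). Its bar at (184,243) runs roughly up and down, with red marks at (196,213) and (188,281) and white marks at (158,244) and (227,250). Green is at (347,222) and blue at (478,258), both well clear. The scene view agrees. Next I measure the bar and the marks.

```bash
python3 - <<'E'
from h import *
d=np.load('d.npz')
for k in 'ts':
    C=d[k+'c'];P=d[k+'p'];hsv=cv2.cvtColor(C,cv2.COLOR_RGB2HSV)
    H,S,V=[hsv[...,i].astype(int) for i in range(3)]
    org=(H>7)&(H<22)&(S>100)&(V>150)
    roi=np.zeros(H.shape,bool)
    if k=='t': roi[200:300,140:250]=1
    else: roi[255:360,370:480]=1
    def st(n,m):
        m=m&roi; p=P[m]
        if len(p)<3: print(k,n,len(p));return
        xy=p[:,:2].astype(np.float32); r=cv2.minAreaRect(xy)
        cc=cv2.minEnclosingCircle(xy)
        print(k,n,len(p),'med',np.median(p,0).round(1),'rect',np.round(r[0],1),np.round(r[1],1),round(r[2],1),'circ',np.round(cc[0],1),round(cc[1],1))
    z=P[...,2]
    print(np.histogram(z[org&roi],bins=np.arange(60,190,6)))
    z0=np.median(z[org&roi&(z<140)&(z>90)])
    st('lid',org&(abs(z-z0)<5)); st('bartop',(z>z0+28)&(z<z0+50)&roi)
    red=((H<5)|(H>175))&(S>140)&(V>100)&(z>70); wh=(S<50)&(V>190)&(z>70)&(z<115)
    for n,m in(('red',red),('white',wh)):
        q,l,s_,c_=cv2.connectedComponentsWithStats((m&roi).astype(np.uint8))
        for i in range(1,q):
            if s_[i,4]>4: print(c_[i].round(1),end=' '); st(n,l==i)
E
```

```text
(array([  17,    0,    0,    1,   10,   65,    4,    1,  118, 1367,   17,
          7,    5,    5,   56,  283,    2,    0,    0,    0,    0]), array([ 60,  66,  72,  78,  84,  90,  96, 102, 108, 114, 120, 126, 132,
       138, 144, 150, 156, 162, 168, 174, 180, 186]))
t lid 1490 med [574.8 193.7 116.4] rect [576.3 202.9] [79.1 78.9] 59.0 circ [576.3 203.4] 40.1
t bartop 479 med [575.6 202.4 152.3] rect [575.9 203.4] [16.9 58.9] 86.8 circ [575.9 202.7] 30.1
[195.3 212.8] t red 26 med [627.8 198.5  95.2] rect [628.9 198.2] [8.  8.3] 87.3 circ [628.6 198.2] 5.1
[188.2 280.8] t red 36 med [521.9 208.   94.9] rect [497.1 103.8] [222.8  10.4] 76.5 circ [495.6 104.2] 111.5
[200. 210.] t white 5 med [634.7 193.2  91.9] rect [633.3 191.4] [6.5 1. ] 55.9 circ [633.3 191.4] 3.3
[157.4 243.5] t white 48 med [580.7 257.4  95.2] rect [581.  257.3] [11.3 11.3] 80.9 circ [580.7 257.5] 6.3
[226.3 248.8] t white 50 med [570.9 149.4  95.6] rect [571.7 149.4] [10.8 11.1] 83.1 circ [571.3 149.5] 6.2
(array([   0,    0,    0,    0,    0,   64,   16,    0,   18, 1164,  110,
         15,   14,   11,   22,  263,   18,    0,    0,    0,    0]), array([ 60,  66,  72,  78,  84,  90,  96, 102, 108, 114, 120, 126, 132,
       138, 144, 150, 156, 162, 168, 174, 180, 186]))
s lid 1281 med [582.3 212.  118. ] rect [579.4 204.3] [78.3 79. ] 77.4 circ [578.7 203.4] 40.6
s bartop 366 med [581.2 204.3 154. ] rect [578.4 204.1] [16.2 62.5] 86.4 circ [578.7 206.4] 31.4
[413.  324.5] s red 44 med [634.2 197.7  96.2] rect [632.8 198.3] [ 8.8 11.2] 73.6 circ [633.2 198.3] 6.6
[405.6 282.1] s white 31 med [573.  149.8  97.4] rect [573.2 149.8] [10.6  9.9] 62.9 circ [572.9 149.6] 5.8
[459.4 319.1] s white 36 med [583.6 257.6  97.1] rect [583.5 257.5] [11.2  9.5] 88.4 circ [582.9 257.9] 6.1
```

>>> send_rows([
  {"travel": [0.012, -0.016, 0], "turn": 1},
  {"travel": [0.036, -0.05, 0], "turn": 3},
  {"travel": [0.065, -0.09, 0], "turn": 5},
  {"travel": [0.094, -0.13, 0], "turn": 7},
  {"travel": [0.123, -0.17, 0], "turn": 9},
  {"travel": [0.152, -0.21, 0], "turn": 11},
  {"travel": [0.181, -0.25, 0], "turn": 13},
  {"travel": [0.21, -0.29, 0], "turn": 15},
  {"travel": [0.239, -0.33, 0], "turn": 17},
  {"travel": [0.265, -0.368, 0], "turn": 19},
  {"travel": [0.284, -0.395, 0], "turn": 20.5},
  {"travel": [0.294, -0.409, 0], "turn": 21.5},
], jaw=0.05)

```text
time: 1.3
eef_pos: [578.8, 199.4, 245.0]
eef_rot: [0.516, 0.484, -0.485, -0.515]
wrist_force: [-0.7, 0.3, -0.4]
gripper_width: 49.9
```

>>> send_rows([
  {"travel": [0, 0, -0.01], "turn": 0},
  {"travel": [0, 0, -0.02], "turn": 0},
  {"travel": [0, 0, -0.03], "turn": 0},
  {"travel": [0, 0, -0.03], "turn": 0},
  {"travel": [0, 0, -0.03], "turn": 0},
])

```text
time: 1.8
eef_pos: [576.3, 204.9, 214.7]
eef_rot: [-0.514, -0.486, 0.486, 0.514]
wrist_force: [0.9, 0.3, 0.5]
gripper_width: 49.9
```

```bash
python3 - <<'E'
from h import *
from scipy.spatial.transform import Rotation as R
w=grab('wrist','w1');s=manip.get_state()
x=R.from_quat(s['eef_rot']).as_matrix()
print(s['time'],s['eef_pos'],np.degrees(np.arctan2(x[1,0],x[0,0])),x.round(3),s['wrist_force'],s['gripper_width'],s['joint_positions'],manip.tips_ahead)
print(w['camera_from_world'],w['intrinsics'])
E
```

```text
1.85 [576.74420588 204.74339392 215.28956654] 86.7816175569439 [[ 0.056 -0.    -0.998]
 [ 0.998  0.     0.056]
 [ 0.    -1.     0.   ]] [ 0.26824254 -0.3533909  -0.7307029 ] 50.42164159849802 [-0.52207314  0.40290846  0.10369508  1.7491161  -0.04877507  0.99212025
  1.11468946] 14.0
[[ 5.46844189e-02  9.98503614e-01 -3.84510029e-04 -2.34876521e+02]
 [ 9.46177424e-01 -5.16956710e-02  3.19493099e-01 -5.66644905e+02]
 [ 3.18995136e-01 -1.78351092e-02 -9.47588525e-01  1.70796611e+02]
 [ 0.00000000e+00  0.00000000e+00  0.00000000e+00  1.00000000e+00]] [[371.64829954   0.         319.24739349]
 [  0.         371.64829954 234.07761114]
 [  0.           0.           1.        ]]
```

View pics/w1.png

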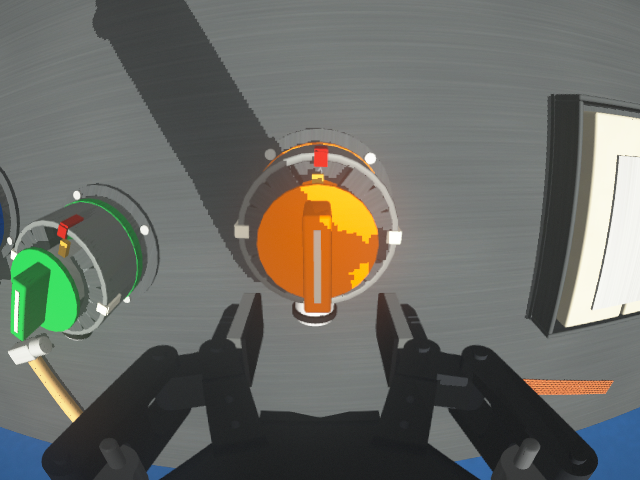

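The wrist view shows the orange bar, at u of about 317, centred between the fingers (245 and 390) and parallel to the pads. I descend and grip.

>>> send_rows([
  {"travel": [0, 0, -0.015], "turn": 0},
  {"travel": [0, 0, -0.035], "turn": 0},
  {"travel": [0, 0, -0.055], "turn": 0},
  {"travel": [0, 0, -0.07], "turn": 0},
  {"travel": [0, 0, -0.079], "turn": 0},
  {"travel": [0, 0, -0.079], "turn": 0},
  {"travel": [0, 0, -0.079], "turn": 0},
], jaw=0.05)

```text
time: 2.55
eef_pos: [577.5, 203.9, 136.6]
eef_rot: [0.514, 0.486, -0.485, -0.514]
wrist_force: [0.4, 0.0, 0.1]
gripper_width: 49.9
```

>>> send_rows([
  {"travel": [0, 0, 0], "turn": 0},
  {"travel": [0, 0, 0], "turn": 0},
  {"travel": [0, 0, 0], "turn": 0},
  {"travel": [0, 0, 0], "turn": 0},
  {"travel": [0, 0, 0], "turn": 0},
  {"travel": [0, 0, 0], "turn": 0},
  {"travel": [0, 0, 0], "turn": 0},
  {"travel": [0, 0, 0], "turn": 0},
], jaw=0.0, grip_force=70)

```text
time: 3.35
eef_pos: [577.5, 203.9, 136.5]
eef_rot: [0.514, 0.486, -0.485, -0.514]
wrist_force: [0.5, -0.4, 3.7]
gripper_width: 15.3
```

>>> send_rows([
  {"travel": [0, 0, -0.003], "turn": 0},
  {"travel": [0, 0, -0.006], "turn": 0},
  {"travel": [0, 0, -0.009], "turn": 0},
  {"travel": [0, 0, -0.012], "turn": 0},
  {"travel": [0, 0, -0.014], "turn": 0},
  {"travel": [0, 0, -0.016], "turn": 0},
  {"travel": [0, 0, -0.016], "turn": 0},
  {"travel": [0, 0, -0.016], "turn": 0},
])

```text
time: 4.15
eef_pos: [577.6, 203.9, 120.7]
eef_rot: [0.514, 0.486, -0.485, -0.514]
wrist_force: [-0.6, -0.8, 9.1]
gripper_width: 15.0
```

```bash
python3 - <<'E'
from h import *
s=manip.get_state();print(s['eef_pos'],s['wrist_force'],s['torque'],s['gripper_width'])
w=grab('wrist','w2')
E
```

```text
[577.5588624  203.87310819 120.69708806] [-0.6334417  -0.75157706  9.06622474] [-0.1474741   0.0124522   0.01704161] 15.020193873487914
```

View pics/w2.png

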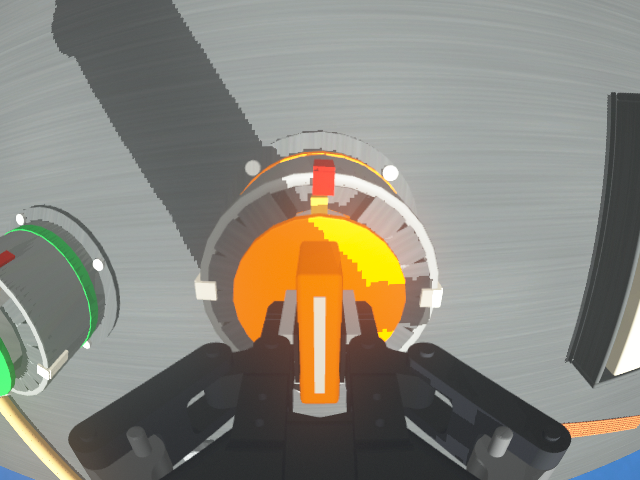

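The wrist view shows the bar gripped by both pads (u 300–343) and the lid down near rim level. The wrist reads 9 N upward, as the spring should give. I now turn clockwise while holding it down.

>>> send_rows([
  {"travel": [0, 0, 0], "turn": -4},
  {"travel": [0, 0, 0], "turn": -10},
  {"travel": [0, 0, 0], "turn": -16},
  {"travel": [0, 0, 0], "turn": -22},
  {"travel": [0, 0, 0], "turn": -28},
  {"travel": [0, 0, 0], "turn": -34},
  {"travel": [0, 0, 0], "turn": -40},
  {"travel": [0, 0, 0], "turn": -46},
])

```text
time: 5.0
eef_pos: [577.8, 204.2, 120.9]
eef_rot: [-0.663, -0.245, 0.244, 0.664]
wrist_force: [0.1, -0.0, 8.3]
gripper_width: 14.9
```

```bash
python3 -c "
from h import *
s=manip.get_state();print(s['eef_pos'],s['wrist_force'],s['torque'],s['gripper_width'])"
```

```text
[577.80156155 204.18923452 120.88955745] [ 0.10845888 -0.01739863  8.34809532] [-0.07501624 -0.09868672  0.05247821] 14.890039278964835
```

>>> send_rows([
  {"travel": [0, 0, 0], "turn": -6},
  {"travel": [0, 0, 0], "turn": -12},
  {"travel": [0, 0, 0], "turn": -18},
  {"travel": [0, 0, 0], "turn": -24},
  {"travel": [0, 0, 0], "turn": -30},
  {"travel": [0, 0, 0], "turn": -36},
  {"travel": [0, 0, 0], "turn": -42},
  {"travel": [0, 0, 0], "turn": -46},
  {"travel": [0, 0, 0], "turn": -46},
  {"travel": [0, 0, 0], "turn": -46},
])

```text
time: 6.0
eef_pos: [577.8, 204.1, 120.8]
eef_rot: [-0.706, 0.032, -0.033, 0.707]
wrist_force: [-0.3, -0.8, 8.9]
gripper_width: 15.0
```

```bash
python3 -c "
from h import *
s=manip.get_state();print(s['eef_pos'],s['eef_rot'],s['wrist_force'],s['torque'],s['gripper_width'])
w=grab('wrist','w3')"
```

```text
[577.79858768 204.0691713  120.77763963] [-0.70615725  0.03228058 -0.03332545  0.70653331] [-0.25144448 -0.78775809  8.89326734] [ 0.01034558 -0.06589931 -0.09278642] 15.034778508498281
```

View pics/w3.png

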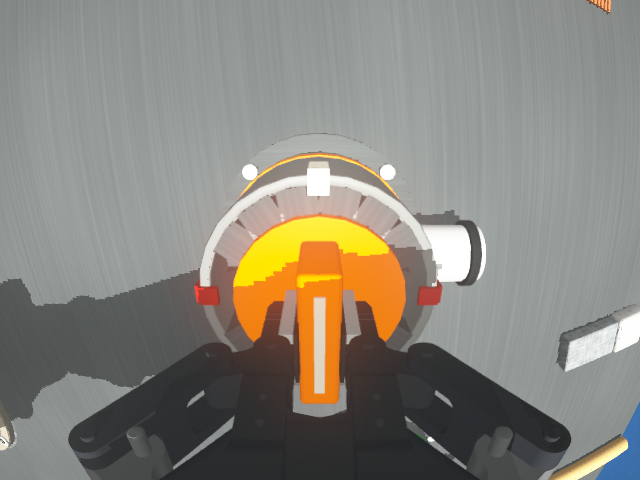

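The bar (u 320) now points at the white mark (318,178), and the red marks sit on either side at (207,295) and (429,295). I ease up 8 mm and watch the force.

>>> send_rows([
  {"travel": [0, 0, 0.002], "turn": 0},
  {"travel": [0, 0, 0.004], "turn": 0},
  {"travel": [0, 0, 0.006], "turn": 0},
  {"travel": [0, 0, 0.007], "turn": 0},
  {"travel": [0, 0, 0.008], "turn": 0},
  {"travel": [0, 0, 0.008], "turn": 0},
  {"travel": [0, 0, 0.008], "turn": 0},
])

```text
time: 6.75
eef_pos: [577.8, 204.0, 128.5]
eef_rot: [-0.706, 0.032, -0.033, 0.707]
wrist_force: [1.0, -0.4, 6.0]
gripper_width: 14.7
```

```bash
python3 -c "
from h import *
s=manip.get_state();print(s['eef_pos'],s['eef_rot'],s['wrist_force'],s['torque'],s['gripper_width'])"
```

```text
[577.77250919 204.03626192 128.54614692] [-0.70615146  0.03225144 -0.0332798   0.70654257] [ 0.95155793 -0.4076085   6.02639289] [-0.00888154 -0.23498548 -0.07632549] 14.676954668832906
```

>>> send_rows([
  {"travel": [0, 0, 0.0005], "turn": 0},
  {"travel": [0, 0, 0.001], "turn": 0},
  {"travel": [0, 0, 0.001], "turn": 0},
])

```text
time: 7.05
eef_pos: [577.7, 204.1, 129.3]
eef_rot: [-0.706, 0.032, -0.033, 0.706]
wrist_force: [3.0, 1.1, 3.0]
gripper_width: 15.0
```

>>> send_rows([
  {"travel": [0, 0, 0.0005], "turn": 0},
  {"travel": [0, 0, 0.001], "turn": 0},
  {"travel": [0, 0, 0.001], "turn": 0},
])

```text
time: 7.35
eef_pos: [577.6, 204.1, 129.4]
eef_rot: [0.706, -0.032, 0.033, -0.706]
wrist_force: [6.5, 1.9, -6.5]
gripper_width: 14.9
```

The rise stops at 129.4 mm and the force flips to −6.5 N, so the lugs are against the lock stop. I relax by 1 mm and let go.

>>> send_rows([
  {"travel": [0, 0, -0.001], "turn": 0},
  {"travel": [0, 0, -0.001], "turn": 0},
])

```text
time: 7.55
eef_pos: [577.6, 204.0, 129.3]
eef_rot: [-0.706, 0.032, -0.033, 0.706]
wrist_force: [4.6, 1.1, -0.0]
gripper_width: 15.2
```

>>> send_rows([
  {"travel": [0, 0, 0], "turn": 0},
  {"travel": [0, 0, 0], "turn": 0},
  {"travel": [0, 0, 0], "turn": 0},
  {"travel": [0, 0, 0], "turn": 0},
  {"travel": [0, 0, 0], "turn": 0},
  {"travel": [0, 0, 0], "turn": 0},
], jaw=0.05)

```text
time: 8.15
eef_pos: [577.0, 203.7, 129.3]
eef_rot: [0.706, -0.033, 0.033, -0.706]
wrist_force: [-0.2, -0.2, 0.4]
gripper_width: 49.7
```

>>> send_rows([
  {"travel": [0, 0, 0.01], "turn": 0},
  {"travel": [0, 0, 0.03], "turn": 0},
  {"travel": [0, 0, 0.06], "turn": 0},
  {"travel": [0, 0, 0.09], "turn": 0},
  {"travel": [0, 0, 0.12], "turn": 0},
  {"travel": [-0.03, 0.03, 0.14], "turn": 0},
  {"travel": [-0.06, 0.06, 0.14], "turn": 0},
  {"travel": [-0.09, 0.09, 0.14], "turn": 0},
  {"travel": [-0.11, 0.12, 0.14], "turn": 0},
  {"travel": [-0.11, 0.15, 0.14], "turn": 0},
  {"travel": [-0.11, 0.18, 0.14], "turn": 0},
  {"travel": [-0.11, 0.2, 0.14], "turn": 0},
])

```text
time: 9.35
eef_pos: [466.3, 406.4, 270.1]
eef_rot: [-0.706, 0.032, -0.032, 0.707]
wrist_force: [0.8, 0.3, -0.0]
gripper_width: 50.2
```

```bash
python3 - <<'E'
from h import *
print(manip.get_state()['wrist_force'],manip.get_state()['time'])
for k,n,r in(('top','t2',(200,300,140,250)),('scene','s2',(255,360,370,480))):
    c=grab(k,n);P=cloud(c);z=P[...,2];hsv=cv2.cvtColor(c['color'],cv2.COLOR_RGB2HSV);H,S,V=[hsv[...,i].astype(int) for i in range(3)]
    roi=np.zeros(z.shape,bool);roi[r[0]:r[1],r[2]:r[3]]=1
    org=(H>7)&(H<22)&(S>100)&(V>150)&roi
    L=P[org&(z>102)&(z<122)];A=np.c_[L[:,:2]-L[:,:2].mean(0),np.ones(len(L))]
    f=np.linalg.lstsq(A,L[:,2],rcond=None)[0]
    B=P[roi&(z>138)&(z<165)]
    print(k,'lid z',np.median(L[:,2]),'tilt deg',np.degrees(f[:2]),'bar z',np.median(B[:,2]),cv2.minAreaRect(B[:,:2].astype(np.float32)))
E
```

```text
[ 0.78057807  0.2875546  -0.00464956] 9.35
top lid z 108.44634608058465 tilt deg [0.01557462 0.04322355] bar z 144.24501692790392 ((576.77392578125, 204.48963928222656), (60.636962890625, 16.46047592163086), 84.61331939697266)
scene lid z 110.00774578834137 tilt deg [-0.29870784  0.10053808] bar z 145.82148511463333 ((579.1741333007812, 204.71058654785156), (60.110572814941406, 17.601173400878906), 84.2021484375)
```

View pics/t2.png

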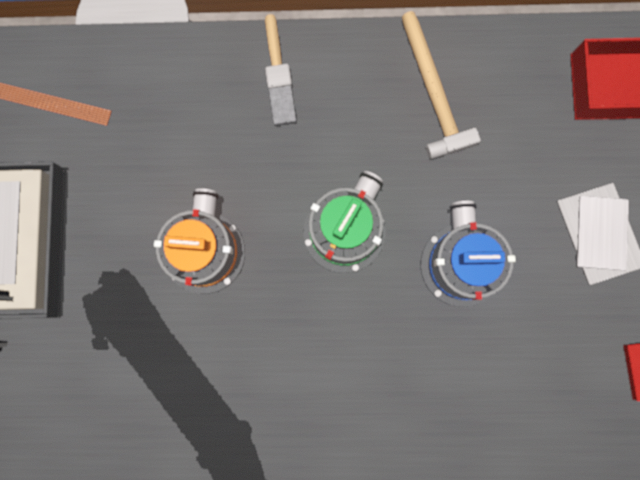

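The bar at (186,243) now lines up with the white marks at (158,244) and (227,249). It measures 84.4°, against 84.8° for the marks. The lid has dropped 8 mm and is level, and the green and blue traps have not moved.

```bash
python3 -c "
from rig import manip
print(manip.sign_off())"
```

```text
the job is handed in; nothing more can be done
None
```

The orange trap is locked in its pot, and I handed the job in after about 9.5 s of robot time. I gripped its bar, pushed it down 16 mm (about 9 N) and turned it 92° clockwise. I then eased it up until it stopped against the lock, let go and backed the arm away.

- **Height:** the lid sits about 8 mm lower than at the start, which matches the 130 mm lock height. While still gripped, it would not rise any further: the wrist force changed to a 6.5 N downward pull.
- **Alignment:** the bar is within about 1° of the white marks.
- **Upright:** the lid is level to within 0.3°.
- **Bystanders:** the green and blue traps look unmoved in the last top view.
- **Robot clear:** the gripper was about 200 mm away, touching nothing.

No check failed. The two cameras differed by about 2 mm in position, which is within their stated calibration.

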